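# Close the catering pan and hold its lid down for the clips

## Robot

A 6-joint arm with a two-finger parallel gripper is mounted at the origin on a cart in front of the work surface, level with it; the furniture and walls round the work are solid. World frame = base frame: x ahead of the robot, y to its left, z up, the work surface at z = 0. Lengths are in m, angles in rad, forces in N, time in s.
With the tool pointing down it reaches from about 0.375 to 0.9 m from the base axis. Payload 3.1 kg.
Tool frame: the origin (TCP) lies midway between the tips of the shut fingers; the grasp point (between the pads) lies 19 mm behind it; z points along the fingers, y is the line along which they close (so a half turn about z gives the same grasp; the last joint's range is limited). The gripper opens to 85 mm and grips with 20 to 120 N. Pads are 22 mm wide; open, the fingers measure 114 mm over their backs; the gripper's body (76 mm by 85 mm) begins 54 mm behind the grasp point. The pads swing forward as they close: fully open they stand 13 mm farther back than shut.
Start: joints at [1.006, 0.527, 1.433, -0, 1.181, -0.178], TCP at [0.236, 0.579, 0.231] pointing down, gripper open.
Joint ranges: [-3.08, 3.08], [-0.75, 2.2], [0.22, 2.44], [-1.43, 4.57], [0, 2.65], [-2.85, 2.85]. Speed limits (rad/s): [2.79, 2.79, 3.14, 3.14, 3.14, 3.14].

## Interface

Orientations are given as a unit quaternion [x, y, z, w].
In Python, from station import manip gives the robot as it stands.
- The arm moves only by the tool step_arm, never from a script. Its argument "targets" is text: rows parted by semicolons, each of 4 numbers parted by spaces: the shift along the tool's x, y, z in mm, then the turn about the tool's z in degrees. A call has 1 to 12 rows; each row is the pose to reach, as a shift and turn from the pose commanded when the call began, along the tool's axes at that moment; what a row does not reach only later rows make up. A row lasts 1/10 s, in which the tool goes at most 50 mm and 8.59 degrees, less where a joint would pass 70% of its speed; a pose out of reach is approached as far as the arm can. A call with a gripper value outside its range is refused whole. "gripper" is the closure, from 0 (fully open) to 1 (shut), set as the call begins (left out, the last holds). The fingers move at their own pace and stop on an object; "squeeze" is the grip in N (left out, the last holds). Time passes only in rows, so rows that repeat a pose let the fingers close. It gives the time, the measured TCP pose, the force, the opening and the grip force at its end, in the units of the state.
- manip.sense(): the state, without advancing time (a new reading comes with each control period).
- manip.snapshot(name): name is "side" or "top" or "wrist"; returns the picture (384x512x3 uint8, red, green, blue); there is no depth.
- manip.get_calibration(name): a dict with "fov_y" (degrees; the focal length in pixels is half the picture's height over the tangent of half this angle, whatever the lens; pixels are square), "cx", "cy" (the principal point, pixels), "k1" (the pictures are not rectified: a ray, as slopes to the right and down, at radius r is drawn at 1 + k1 r^2 times it, then the intrinsics apply), "extrinsics" (4x4, takes a point from camera to world coordinates); the wrist camera has in their place "tool_from_camera" (4x4, takes a point from camera to tool coordinates, whose origin is the TCP and whose axes are the flange's). Camera axes: x right, y down, z forward; pixel columns grow to the right and rows downward; lengths in m; the calibration is good to about 2 mm. A picture is of the moment at which its call begins: read the wrist's pose just before it. get_calibration takes no time and is no camera call.
- manip.sign_off(): hands the job in; it is judged then, once.
Trained networks look in the newest picture that a camera, given by its name, has taken for a name from the list of things; names that differ only in an ending like _2 or _b are one class to them, and where a whole thing is asked for, a point or a joint stands for the part that bears it (a point fixed in the world has none). Each returns a list of dicts, best first, with "p" (0 to 1); they miss things now and then, are a little off and sometimes report something else, mostly with a low value. They report only what shows in the picture. A call takes as long as a camera call.
- manip.recognise(camera, query): "position" ([column, row] in pixels, amid what is visible of it).
- manip.masks_of(camera, query): "pixels" (384x512 bool, what is visible of it) and "position" ([column, row] in pixels, amid what is visible of it).
- manip.mark_of(camera, query): "position" ([column, row] in pixels: a listed point, or the origin of a listed thing).
The state is a dict: "t": time; "q": joint angles; "qd": joint speeds; "tau": joint torques, N m; "tcp_pos": TCP position; "tool_rot": TCP orientation; "force": force on the tool from outside, world axes, zero at the start; "ft_torque": the same for the moment, N m; "finger_gap": opening from 0.0 (shut) to 1.0 (fully open); "gripper_force": force on a finger pad.
Only numpy, scipy, OpenCV 4.12 (cv2) and the standard library are available. Lean on these libraries where they do the work, as an engineer would, in place of code of your own. Each camera call takes 0.05 s, during which the arm holds its last target. There are 200 camera calls.

## Task

Pack the catering pan: stand the loose shaker with the dark sugar upright inside the steel pan next to the white salt shaker, then put the steel lid on the pan so that its skirt drops into the mouth. Keep pressing the lid down, level and steady, so that the orange seal is squeezed to about half its give (about 7 newtons of push on top of the lid's own weight, never flattening it), and finish while still pressing, so that your colleague can snap the side clips shut. Leave the salt shaker standing and the cinnamon jar where it is.

Things in the scene. Friction and masses are not known exactly. Their poses are not given: they have to be found in the camera images.
- pan: open steel catering pan, fixed to the counter; origin: centre of its underside. Its z is up; its x is the longer side. 182 (x) by 168 (y) mm over the lip, inner mouth and floor 158 (x) by 144 (y) mm with straight walls (its four corners are rounded over the last 16 mm), inner floor 3 mm above the origin, lip at 104 mm, the orange seal stands on the lip up to 116 mm. An open wire clip hangs on each y side, up to 96 mm from the centre, between 22 and 83 mm high
- seal (a joint): how far the orange hollow silicone seal on the pan's lip is squeezed, in m: 0 free (top 116 mm above the pan's underside), 0.009 flattened. It acts as a spring of 2 N per mm (half squeezed, 0.0045, is 9 N in all, the lid's own weight of about 2.5 N included) and sinks evenly
- lid: loose steel lid of the pan, about 0.26 kg; origin: centre of the foot of its skirt, on which it lies at the start (handle up). Its x is the longer side. Plate 182 (x) by 168 (y) mm, 4 mm thick, its underside 11 mm above the origin; the skirt below it, 150 (x) by 136 (y) mm outside, goes into the pan's mouth with 4 mm to spare on each side. It fits with its x along the pan's x, either way round. When it lies on the free seal, its origin is 105 mm above the pan's
- lid_handle (a point): centre of the lid's black bar handle: bar 110 mm along the lid's x, 12 mm wide (y), 14 mm high, centre 52 mm above the lid's origin, 30 mm free below the bar; a post stands under the bar 45 mm either side of the centre
- sugar_shaker: loose glass shaker with metal cap and dark (grey-brown) sugar, round, 44 mm wide up to 74 mm, the cap above it 34 mm wide, 90 mm high, about 0.1 kg; origin: centre of its underside; z is its own up axis. It stands alone on the counter at the left or the right
- salt_shaker: the same kind of shaker with white salt, 44 mm wide, 90 mm high, loose, standing inside the pan in its -y half (about 44 mm from the middle, anywhere along x); origin: centre of its underside
- cinnamon_jar: bystander: jar with a red cap, 45 mm wide, 106 mm high, loose, on the counter at the side where the sugar shaker is not; origin: centre of its underside

How it is judged:
On the way, in this order (a step that is already met when the one before it is completed fails the run):
1. the sugar shaker stands in the pan, let go (x of sugar_shaker in the frame of pan between -0.06 and 0.06 m and y of sugar_shaker in the frame of pan between -0.055 and 0.055 m and z of sugar_shaker in the frame of pan below 0.008 m and angle between sugar_shaker's own z axis and vertical below 0.15 rad and contact force between the fingers and sugar_shaker below 0.2 N), for 0.2 s.
2. the lid sits on the seal with its skirt in the mouth (horizontal distance between lid and pan below 0.008 m and angle between the x axis of lid and the x axis of pan, either way round below 0.08 rad and z of lid in the frame of pan below 0.1065 m), for 0.1 s.
At the end, for the whole second after the job is handed in: Through the last second the robot still presses the lid: the seal is squeezed 3 to 6.5 mm of its 9 (lid on pan 5 to 15 N), the lid within 8 mm of the pan's centre, aligned within 0.08 rad, level within 0.05 rad and still; both shakers stand upright (0.15 rad) on the pan's floor under it (value of joint seal between 0.003 and 0.0065 m and contact force between lid and pan between 5 and 15 N and contact force between any of the fingers, the arm and lid above 1 N and horizontal distance between lid and pan below 0.008 m and angle between the x axis of lid and the x axis of pan, either way round below 0.08 rad and angle between lid's own z axis and vertical below 0.05 rad and linear speed of lid below 0.02 m/s and x of sugar_shaker in the frame of pan between -0.06 and 0.06 m and y of sugar_shaker in the frame of pan between -0.055 and 0.055 m and z of each of sugar_shaker, salt_shaker in the frame of pan below 0.008 m and angle between each of sugar_shaker, salt_shaker's own z axis and vertical below 0.15 rad); the arm keeps its last pose, push and grip.
It fails at once if the seal is flattened (squeezed past 8.5 mm) (value of joint seal above 0.0085 m).
It fails at once if the salt shaker is knocked over or lifted out (angle between salt_shaker's own z axis and vertical above 0.6 rad or z of salt_shaker in the frame of pan above 0.05 m).
It fails at once if the cinnamon jar is moved more than 3 cm (distance of cinnamon_jar from where it was at the start of the episode above 0.03 m).
It also fails if it takes over 61 s, if anything falls off the work surface, if the arm or the gripper's body presses on something with over 40 N, if the wrist force passes 120 N, or if a joint passes its speed limit or range.

## Working session

There is one attempt and no reset: what is moved stays moved. The work goes in short steps, Python scripts to look and compute and a tool call to move; the robot and the scene stay as the last step left them, time stands still between calls to the robot, and variables do not carry over. Pictures are saved under pics/ and viewed, at most 10 in all, crops included, and the job is handed in when it is done.

Besides the shell and the picture viewer there is one more tool, called as a command line: name --argument value ..., lists and objects as JSON in quotes. step_arm: Moves the arm, as the interface text tells. Its arguments: {"type":"object","properties":{"targets":{"type":"string"},"gripper":{"type":"number"},"squeeze":{"type":"number"}},"required":["targets"]}

```bash
mkdir -p pics; cat > h.py <<'E'
import numpy as np, cv2
from scipy.spatial.transform import Rotation as R
from station import manip
def ray(cam,px,state=None):
    c=manip.get_calibration(cam); f=192/np.tan(np.radians(c["fov_y"]/2))
    d=np.array([(px[0]-c["cx"])/f,(px[1]-c["cy"])/f]); s=d.copy()
    for _ in range(20): s=d/(1+c["k1"]*(s@s))
    if cam=="wrist":
        T=np.eye(4);T[:3,:3]=R.from_quat(state["tool_rot"]).as_matrix();T[:3,3]=state["tcp_pos"]
        E=T@np.array(c["tool_from_camera"])
    else: E=np.array(c["extrinsics"])
    return E[:3,3],E[:3,:3]@np.array([s[0],s[1],1])
def atz(cam,px,z,state=None):
    o,v=ray(cam,px,state); return o+v*(z-o[2])/v[2]
def tri(rays):
    A=0;b=0
    for o,v in rays:
        v=v/np.linalg.norm(v);P=np.eye(3)-np.outer(v,v);A=A+P;b=b+P@o
    return np.linalg.solve(A,b)
def tool(d,state=None):
    s=state or manip.sense(); return R.from_quat(s["tool_rot"]).inv().apply(d)*1000
E
python3 - <<'E'
from h import *
np.set_printoptions(precision=4,suppress=True)
s=manip.sense(); print(s)
ims=[]
for c in ["side","top"]:
    im=manip.snapshot(c); ims.append(im)
    cal=manip.get_calibration(c); print(c,cal["fov_y"],np.array(cal["extrinsics"])[:3,3])
im=np.hstack(ims); cv2.imwrite("pics/a.png",cv2.resize(im[:,:,::-1],(800,300),interpolation=cv2.INTER_AREA))
for n in ["pan","lid","lid_handle","sugar_shaker","salt_shaker","cinnamon_jar"]:
    r=[]
    for c in ["side","top"]:
        m=manip.mark_of(c,n)
        print(n,c,[(np.round(x["position"],1),round(x["p"],2)) for x in m[:3]])
        if m: r.append(ray(c,m[0]["position"]))
        if m: print("  z0:",atz(c,m[0]["position"],0.052 if n=="lid_handle" else 0))
    if len(r)==2: print("  tri",tri(r))
print(s["t"],manip.sense()["t"], manip.get_calibration("wrist"))
E
```

```text
{'t': 0.0, 'q': array([ 1.0055,  0.5284,  1.4339, -0.    ,  1.1814, -0.1785]), 'qd': array([ 0.0003,  0.0004,  0.0003,  0.0002, -0.002 , -0.001 ]), 'tau': array([  0.0001, -44.2343, -17.803 ,  -0.    ,   0.0085,  -0.    ]), 'tcp_pos': array([0.2354, 0.5782, 0.2304]), 'tool_rot': array([ 0.1922,  0.9814, -0.001 , -0.0004]), 'force': array([ 0.5687, -0.3678, -0.0065]), 'ft_torque': array([-0.0035, -0.0241, -0.0509]), 'gripper_force': 0.0, 'finger_gap': 1.0015108028972246}
side 53.86274211564653 [ 0.9968 -0.4805  1.0512]
top 49.04951467460273 [0.3896 0.0079 1.3936]
pan side [(array([224.6, 246.4]), 0.68)]
  z0: [ 0.5543 -0.1906  0.    ]
pan top [(array([299.6, 189.5]), 0.82)]
  z0: [ 0.546  -0.1883  0.    ]
  tri [ 0.5483 -0.1886 -0.0116]
lid side []
lid top [(array([201.8, 186.2]), 0.85)]
  z0: [0.5626 0.138  0.    ]
lid_handle side [(array([300.8, 176.7]), 0.72), (array([223.3, 245.9]), 0.6)]
  z0: [0.5723 0.1424 0.052 ]
lid_handle top [(array([198.9, 186.1]), 0.57), (array([364.7, 202.8]), 0.37)]
  z0: [0.5566 0.1425 0.052 ]
  tri [0.5623 0.1479 0.0361]
sugar_shaker side [(array([158
[... 195 characters left out ...]
4, 260.5]), 0.63), (array([153.7, 280.6]), 0.28)]
  z0: [ 0.5708 -0.2403  0.    ]
salt_shaker top [(array([315. , 178.8]), 0.45)]
  z0: [ 0.5813 -0.2415  0.    ]
  tri [ 0.5779 -0.2413  0.0134]
cinnamon_jar side [(array([324.1, 130.2]), 0.5)]
  z0: [0.4715 0.404  0.    ]
cinnamon_jar top [(array([117.8, 218. ]), 0.68)]
  z0: [0.4613 0.417  0.    ]
  tri [ 0.4617  0.4223 -0.0208]
0.0 0.7 {'fov_y': 60.64411384809952, 'cx': 257.0118936141303, 'cy': 190.81665418549017, 'k1': -0.060828972536510595, 'tool_from_camera': array([[ 0.0003, -0.9633, -0.2684,  0.0694],
       [ 1.    ,  0.    ,  0.0011,  0.0001],
       [-0.0011, -0.2684,  0.9633, -0.1431],
       [ 0.    ,  0.    ,  0.    ,  1.    ]])}
```

View pics/a.png

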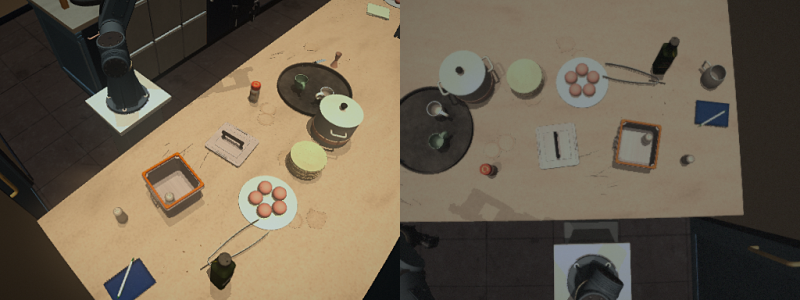

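step_arm --targets "-36 -32 -4 -2.2;-72 -63 -8 -4.4;-108 -95 -12 -6.6;-144 -126 -16 -8.8;-180 -158 -20 -11;-216 -189 -24 -13.2;-252 -221 -28 -15.4;-288 -252 -32 -17.6;-324 -284 -36 -19.8;-360 -315 -40 -22;-360 -315 -40 -22" --gripper 0

```text
t: 1.8
tcp_pos: [0.4542, 0.1467, 0.2723]
tool_rot: [0.005, 1.0, -0.001, 0.002]
force: [-0.3, 0.2, -0.6]
finger_gap: 1.001
gripper_force: 0.0
```

```bash
cat > look.py <<'E'
import sys; from h import *
np.set_printoptions(precision=4,suppress=True)
def look(names,zs,png=None):
    s=manip.sense(); im=manip.snapshot("wrist")
    if png: cv2.imwrite(png,im[:,:,::-1])
    print(s["t"],s["tcp_pos"],s["tool_rot"],s["force"])
    for n,z in zip(names,zs):
        m=manip.mark_of("wrist",n)
        print(n,[(np.round(x["position"]),round(x["p"],2),atz("wrist",x["position"],z,s)) for x in m[:2]])
    return s,im
def axis(name,z,s):
    m=manip.masks_of("wrist",name)
    if not m: print("no mask",name);return
    c,_=cv2.findContours(m[0]["pixels"].astype(np.uint8),cv2.RETR_EXTERNAL,cv2.CHAIN_APPROX_NONE)
    c=max(c,key=cv2.contourArea)[:,0,:]
    p=np.array([atz("wrist",q,z,s)[:2] for q in c.astype(float)])
    (cx,cy),sz,a=cv2.minAreaRect((p*1000).astype(np.float32))
    print(name,"rect centre",cx,cy,"size",sz,"angle",a,"p",m[0]["p"])
    return m[0]["pixels"]
E
python3 - <<'E'
from look import *
s,im=look(["lid","lid_handle","pan"],[0,.052,0],"pics/b.png")
axis("lid",.013,s); axis("lid_handle",.059,s)
E
```

```text
1.8 [0.4542 0.1467 0.2723] [ 0.0048  1.     -0.0008  0.0024] [-0.3086  0.17   -0.5744]
lid [(array([254., 228.]), 0.6, array([0.555, 0.143, 0.   ]))]
lid_handle [(array([252., 248.]), 0.58, array([0.5594, 0.1403, 0.052 ]))]
pan [(array([ 18., 225.]), 0.69, array([ 0.5497, -0.1893,  0.    ]))]
lid rect centre 560.5811767578125 140.58279418945312 size (184.3756103515625, 167.35646057128906) angle 6.1471333503723145 p 0.84
lid_handle rect centre 540.2774658203125 141.19187927246094 size (163.9629364013672, 151.41526794433594) angle 6.02082633972168 p 0.98
```

View pics/b.png

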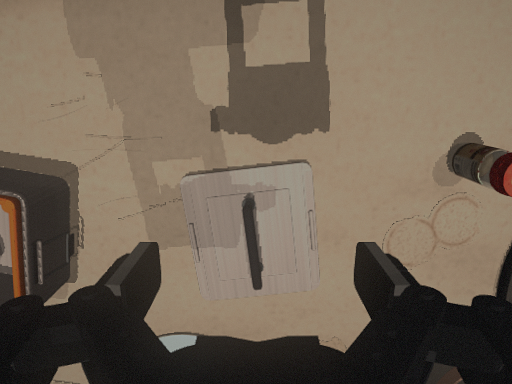

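step_arm --targets "-4 -39 0 8.2;-8 -78 0 16.4;-12 -117 0 24.6;-16 -156 0 32.8;-20 -195 0 41;-24 -234 0 49.2;-28 -273 0 57.4;-32 -312 0 65.6;-36 -351 0 73.8;-40 -390 0 82;-40 -430 0 90;-40 -430 0 90"

```text
t: 3.3
tcp_pos: [0.4903, -0.2825, 0.2711]
tool_rot: [0.709, 0.705, -0.001, 0.002]
force: [0.8, 0.7, -0.1]
finger_gap: 1.001
gripper_force: 0.0
```

```bash
python3 - <<'E'
from look import *
s,im=look(["sugar_shaker","pan","salt_shaker"],[0,0,.003],"pics/c.png")
p=axis("pan",.116,s)
# orange seal
hsv=cv2.cvtColor(im,cv2.COLOR_RGB2HSV)
o=((hsv[...,0]<20)&(hsv[...,1]>170)&(hsv[...,2]>90)).astype(np.uint8)
o=cv2.morphologyEx(o,cv2.MORPH_OPEN,np.ones((3,3)))
ys,xs=np.nonzero(o); print(len(xs),xs.min(),xs.max(),ys.min(),ys.max())
q=np.array([atz("wrist",(x,y),.116,s)[:2] for x,y in zip(xs.astype(float),ys)])
print(cv2.minAreaRect((q*1000).astype(np.float32)))
E
```

```text
3.3 [ 0.4903 -0.2825  0.2711] [ 0.7094  0.7048 -0.0006  0.0016] [ 0.8213  0.7323 -0.0967]
sugar_shaker [(array([259., 245.]), 0.59, array([ 0.4919, -0.4068,  0.    ]))]
pan [(array([308.,  78.]), 0.93, array([ 0.5514, -0.189 ,  0.    ]))]
salt_shaker [(array([329., 121.]), 0.74, array([ 0.5788, -0.2405,  0.003 ]))]
pan rect centre 548.4822387695312 -193.4601287841797 size (156.5239715576172, 178.625732421875) angle 80.42410278320312 p 0.87
2888 222 444 0 174Traceback (most recent call last):
  File "<stdin>", line 9, in <module>
  File "h.py", line 14, in atz
    o,v=ray(cam,px,state); return o+v*(z-o[2])/v[2]
        ~~~^^^^^^^^^^^^^^
  File "h.py", line 5, in ray
    c=manip.get_calibration(cam); f=192/np.tan(np.radians(c["fov_y"]/2))
ValueError: time passes only in moves, steps and waits
```

View pics/c.png

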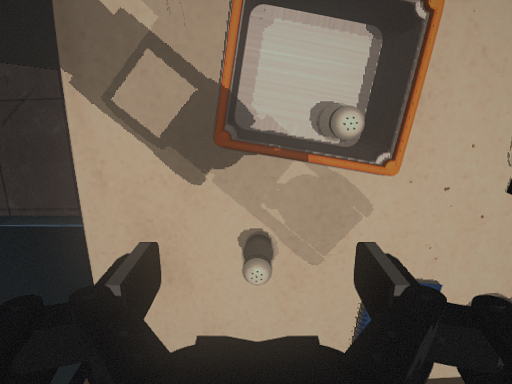

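step_arm --targets "-40 2 20 0;-80 4 50 0;-122 5 90 0;-122 5 130 0;-122 5 160 0;-122 5 190 0;-122 5 210 0;-122 5 222 0;-122 5 222 0;-122 5 222 0"

```text
t: 4.55
tcp_pos: [0.4945, -0.4006, 0.0502]
tool_rot: [0.708, 0.707, -0.0, 0.001]
force: [0.0, -0.6, 1.0]
finger_gap: 1.003
gripper_force: 0.0
```

step_arm --targets "0 0 0 0;0 0 0 0;0 0 0 0;0 0 0 0;0 0 0 0;0 0 0 0;0 0 0 0;0 0 0 0" --gripper 1 --squeeze 30

```text
t: 5.35
tcp_pos: [0.494, -0.4013, 0.0502]
tool_rot: [0.708, 0.706, -0.0, 0.001]
force: [-1.2, 1.1, 6.6]
finger_gap: 0.394
gripper_force: 28.6
```

```bash
sed -i 's/^def ray/_C={}\ndef cal(n):\n    if n not in _C: _C[n]=manip.get_calibration(n)\n    return _C[n]\ndef ray/; s/c=manip.get_calibration(cam)/c=cal(cam)/' h.py; python3 - <<'E'
from look import *
s,im=look([],[],"pics/d.png")
E
```

```text
5.35 [ 0.494  -0.4013  0.0502] [ 0.7081  0.7061 -0.0001  0.0006] [-1.1683  1.0833  6.6377]
```

View pics/d.png

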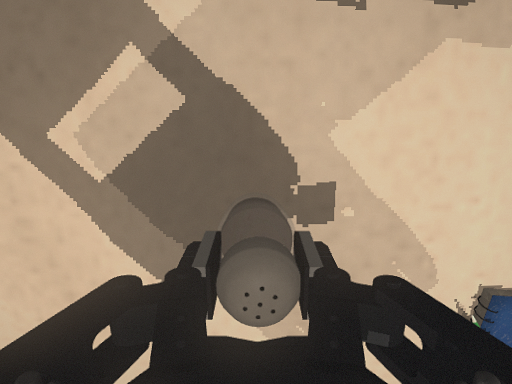

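step_arm --targets "0 0 -5 0;0 0 -20 0;0 0 -50 0;0 0 -90 0;20 2 -130 2;50 4 -170 4;80 6 -200 6;100 8 -220 8;120 10 -220 9.5;120 10 -220 9.5;120 10 -220 9.5"

```text
t: 6.5
tcp_pos: [0.504, -0.2807, 0.2697]
tool_rot: [0.764, 0.646, -0.0, 0.0]
force: [0.5, 0.6, -1.7]
finger_gap: 0.397
gripper_force: 28.7
```

```bash
python3 - <<'E'
from look import *
s,im=look(["pan","salt_shaker","sugar_shaker"],[0,.003,.22],"pics/e.png")
axis("pan",.116,s)
hsv=cv2.cvtColor(im,cv2.COLOR_RGB2HSV)
o=((hsv[...,0]<20)&(hsv[...,1]>170)&(hsv[...,2]>90)).astype(np.uint8)
o[300:]=0
o=cv2.morphologyEx(o,cv2.MORPH_OPEN,np.ones((3,3)))
ys,xs=np.nonzero(o); print(len(xs),xs.min(),xs.max(),ys.min(),ys.max())
q=np.array([atz("wrist",(x,y),.116,s)[:2] for x,y in zip(xs.astype(float),ys)])
print(cv2.minAreaRect((q*1000).astype(np.float32)))
E
```

```text
6.5 [ 0.504  -0.2807  0.2697] [ 0.7637  0.6456 -0.0002  0.0003] [ 0.4684  0.5626 -1.6863]
pan [(array([282.,  76.]), 0.76, array([ 0.5489, -0.19  ,  0.    ]))]
salt_shaker [(array([313., 110.]), 0.59, array([ 0.5798, -0.2362,  0.003 ]))]
sugar_shaker [(array([257., 220.]), 0.81, array([ 0.502 , -0.2848,  0.22  ]))]
pan rect centre 546.9773559570312 -203.98004150390625 size (135.33985900878906, 177.8591766357422) angle 80.65409088134766 p 0.91
2837 190 399 0 159
((547.3576049804688, -203.51751708984375), (134.43112182617188, 175.34649658203125), 80.61221313476562)
```

View pics/e.png

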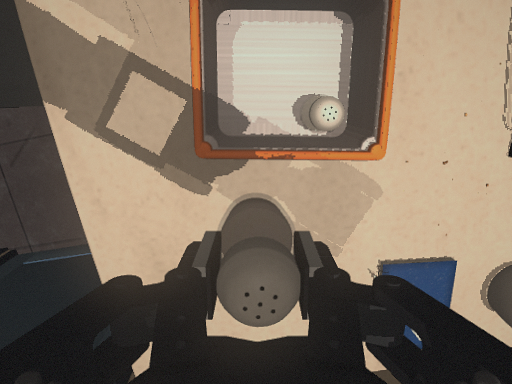

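step_arm --targets "45 6 0 0;90 12 0 0;137 18 0 0;137 18 20 0;137 18 60 0;137 18 100 0;137 18 140 0;137 18 170 0;137 18 195 0;137 18 208 0;137 18 213 0;137 18 213 0"

```text
t: 7.95
tcp_pos: [0.545, -0.1492, 0.0561]
tool_rot: [0.764, 0.645, -0.0, -0.0]
force: [-0.3, 0.1, -0.8]
finger_gap: 0.399
gripper_force: 28.7
```

step_arm --targets "0 0 1 0;0 0 2 0;0 0 3 0;0 0 3 0"

```text
t: 8.35
tcp_pos: [0.5451, -0.1489, 0.0539]
tool_rot: [0.764, 0.645, 0.0, 0.0]
force: [0.4, 0.1, -1.0]
finger_gap: 0.4
gripper_force: 28.7
```

step_arm --targets "0 0 0.5 0;0 0 1 0;0 0 1.5 0;0 0 2 0;0 0 2 0"

```text
t: 8.85
tcp_pos: [0.5452, -0.149, 0.0531]
tool_rot: [0.764, 0.645, 0.0, 0.001]
force: [-1.9, 0.9, 10.3]
finger_gap: 0.396
gripper_force: 30.3
```

step_arm --targets "0 0 -1 0;0 0 -1 0;0 0 -1 0;0 0 -1 0;0 0 -1 0" --gripper 0.35

```text
t: 9.35
tcp_pos: [0.5447, -0.1488, 0.0521]
tool_rot: [0.764, 0.645, -0.0, -0.0]
force: [0.3, 0.8, -0.5]
finger_gap: 0.645
gripper_force: 0.0
```

step_arm --targets "0 0 -15 0;0 0 -40 0;0 0 -80 0;0 0 -120 0;0 0 -160 0;0 0 -190 0;-40 0 -200 0;-80 0 -200 0;-100 0 -200 0;-100 0 -200 0"

```text
t: 10.35
tcp_pos: [0.5276, -0.2503, 0.2523]
tool_rot: [0.765, 0.644, -0.0, 0.001]
force: [0.2, 0.4, 0.4]
finger_gap: 0.647
gripper_force: 0.0
```

```bash
python3 - <<'E'
from look import *
s,im=look(["pan","salt_shaker","sugar_shaker"],[0,.003,.003],"pics/f.png")
for n in ["salt_shaker","sugar_shaker"]:
    m=manip.recognise("top",n); 
im=manip.snapshot("top")
for n in ["salt_shaker","sugar_shaker"]:
    print(n,[(atz("top",m["position"],.003),m["p"]) for m in manip.mark_of("top",n)])
E
```

```text
10.35 [ 0.5276 -0.2503  0.2523] [ 0.7653  0.6437 -0.0002  0.0006] [0.2495 0.3649 0.3753]
pan [(array([272., 102.]), 0.77, array([ 0.5549, -0.188 ,  0.    ]))]
salt_shaker [(array([301., 140.]), 0.83, array([ 0.5818, -0.2375,  0.003 ]))]
sugar_shaker [(array([253.,  72.]), 0.91, array([ 0.5395, -0.1515,  0.003 ]))]
salt_shaker [(array([ 0.584 , -0.2377,  0.003 ]), 0.61)]
sugar_shaker [(array([ 0.5499, -0.1582,  0.003 ]), 0.71)]
```

View pics/f.png

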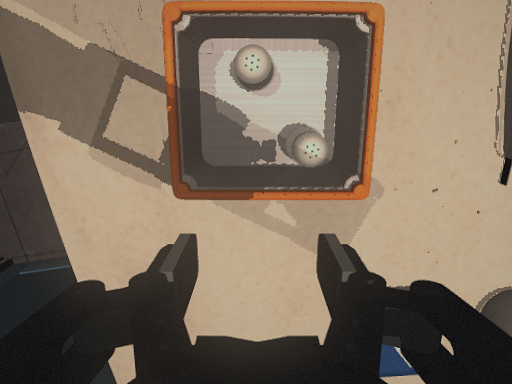

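```bash
python3 - <<'E'
from look import *
s={"tcp_pos":np.array([0.5276,-0.2503,0.2523]),"tool_rot":np.array([0.7653,0.6437,-0.0002,0.0006])}
im=cv2.cvtColor(cv2.imread("pics/f.png"),cv2.COLOR_BGR2HSV)
o=((im[...,0]<20)&(im[...,1]>170)&(im[...,2]>90)).astype(np.uint8); o[215:]=0
o=cv2.morphologyEx(o,cv2.MORPH_OPEN,np.ones((3,3)))
ys,xs=np.nonzero(o)
for z in (.11,.116):
    q=np.array([atz("wrist",(x,y),z,s)[:2] for x,y in zip(xs.astype(float),ys)])
    print(z,cv2.minAreaRect((q*1000).astype(np.float32)))
E
```

```text
0.11 ((550.0057373046875, -189.92642211914062), (164.02923583984375, 178.69613647460938), 80.02095031738281)
0.116 ((549.75146484375, -189.7707061767578), (160.57965087890625, 174.93807983398438), 80.02095794677734)
```

step_arm --targets "0 0 0 -8.5;20 -5 0 -17;60 -10 0 -25.5;100 -15 0 -34;140 -20 0 -42.5;180 -30 0 -51;220 -40 0 -59.5;260 -50 0 -68;300 -60 0 -76.5;340 -65 0 -85;360 -70 0 -93.5;360 -70 0 -100" --gripper 0.3

```text
t: 12.0
tcp_pos: [0.5187, 0.1227, 0.2524]
tool_rot: [-0.008, 1.0, 0.0, 0.0]
force: [-0.5, -0.6, -0.4]
finger_gap: 0.698
gripper_force: 0.0
```

```bash
python3 - <<'E'
from look import *
s,im=look(["lid","lid_handle"],[0,.052],"pics/g.png")
axis("lid",.013,s)
# dark handle bar segment
g=im.max(2); b=(g<75).astype(np.uint8); b[300:]=0
n,l,st,c=cv2.connectedComponentsWithStats(b)
for i in range(1,n):
    if st[i][4]>500:
        ys,xs=np.nonzero(l==i); q=np.array([atz("wrist",(x,y),.057,s)[:2] for x,y in zip(xs.astype(float),ys)])
        print(st[i],cv2.minAreaRect((q*1000).astype(np.float32)))
E
```

```text
12.0 [0.5187 0.1227 0.2524] [-0.008   1.      0.0005  0.    ] [-0.5007 -0.6146 -0.4063]
lid [(array([269., 191.]), 0.78, array([0.5601, 0.14  , 0.    ])), (array([ 12., 175.]), 0.58, array([ 0.5439, -0.1891,  0.    ]))]
lid_handle [(array([274., 203.]), 0.94, array([0.5588, 0.1426, 0.052 ]))]
lid rect centre 560.1610107421875 141.11447143554688 size (182.8521270751953, 169.04672241210938) angle 6.223353862762451 p 0.72
[480  97  32  38 939] ((460.53961181640625, 372.726806640625), (40.411048889160156, 34.514896392822266), 11.699583053588867)
[   0  115   74  177 6441] ((572.6800537109375, -115.34583282470703), (76.2912368774414, 210.2550811767578), 86.74616241455078)
[  8 131  11 166 852] ((583.4530639648438, -152.12838745117188), (8.909754753112793, 203.6286163330078), 80.73397827148438)
[ 261  151   19  100 1048] ((557.0243530273438, 139.5265655517578), (113.14018249511719, 12.918834686279297), 6.411707878112793)
[  47  235  146   65 4010] ((640.656494140625, -39.62382507324219), (82.61815643310547, 184.34735107421875), 2.100207805633545)
[ 322  235  146   65 4016] ((635.6048583984375, 291.84576416015625), (184.8305206298828, 82.71792602539062), 89.63263702392578)
```

View pics/g.png

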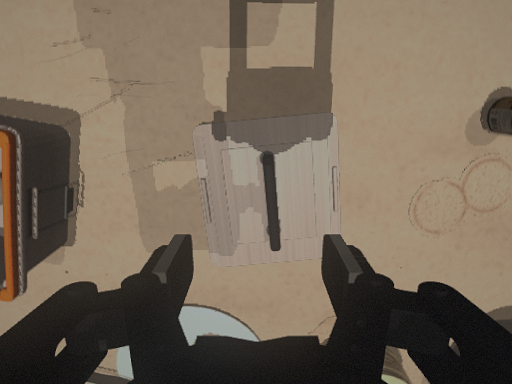

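step_arm --targets "-20 8 40 -3;-41 17 80 -5.4;-41 17 120 -5.4;-41 17 155 -5.4;-41 17 185 -5.4;-41 17 205 -5.4;-41 17 215 -5.4;-41 17 220 -5.4;-41 17 220 -5.4;-41 17 220 -5.4"

```text
t: 13.2
tcp_pos: [0.5613, 0.1364, 0.0333]
tool_rot: [-0.05, 0.999, -0.0, 0.001]
force: [-0.3, -0.0, 0.4]
finger_gap: 0.702
gripper_force: 0.0
```

step_arm --targets "0 0 0 0;0 0 0 0;0 0 0 0;0 0 0 0;0 0 0 0;0 0 0 0;0 0 0 0;0 0 0 0;0 0 0 0;0 0 0 0" --gripper 1 --squeeze 80

```text
t: 14.2
tcp_pos: [0.5607, 0.1368, 0.0332]
tool_rot: [-0.05, 0.999, 0.0, 0.001]
force: [-0.5, 1.4, 6.5]
finger_gap: 0.125
gripper_force: 78.8
```

step_arm --targets "0 0 -5 0;0 0 -25 0;0 0 -60 0;0 0 -100 0;0 0 -140 0;2 -15 -170 0;6 -50 -180 2;13 -95 -180 4;20 -145 -180 6;26 -190 -180 8;32 -235 -180 10;37 -270 -180 12"

```text
t: 15.4
tcp_pos: [0.5496, -0.1385, 0.2118]
tool_rot: [0.056, 0.998, -0.0, -0.001]
force: [0.9, 1.4, -3.0]
finger_gap: 0.123
gripper_force: 78.2
```

step_arm --targets "1 -15 0 1.5;3 -35 0 2.5;5 -50 0 3.2;6 -54 0 3.4;6 -54 0 3.4;6 -54 0 3.4"

```text
t: 16.0
tcp_pos: [0.5386, -0.1878, 0.2122]
tool_rot: [0.084, 0.996, 0.0, -0.0]
force: [-0.6, 0.2, -3.1]
finger_gap: 0.127
gripper_force: 78.2
```

```bash
python3 - <<'E'
from look import *
s,im=look(["lid_handle","lid"],[.233,.18],"pics/i.png")
p=axis("lid",.0332+.18-.0332+.013,s)
g=im.max(2); b=(g<75).astype(np.uint8)
n,l,st,c=cv2.connectedComponentsWithStats(b)
print([tuple(x) for x in st[1:] if x[4]>400])
top=manip.snapshot("top"); side=manip.snapshot("side")
for n,z in (("lid_handle",.233),("lid",.18)):
    for c in ("top","side"):
        m=manip.mark_of(c,n); print(n,c,[(atz(c,x["position"],z),round(x["p"],2)) for x in m[:2]])
a=top[130:260,240:360]; b=side[190:320,160:300]
cv2.imwrite("pics/j.png",np.hstack([cv2.resize(im[:,:,::-1],None,fx=.8,fy=.8)[:300],cv2.resize(b[:,:,::-1],(323,300))]))
E
```

```text
16.0 [ 0.5386 -0.1878  0.2122] [ 0.0838  0.9965  0.0004 -0.0003] [-0.5549  0.2049 -3.0794]
lid_handle [(array([254., 268.]), 0.71, array([ 0.5368, -0.188 ,  0.233 ]))]
lid []
lid rect centre 526.9141235351562 -185.08114624023438 size (169.1787872314453, 160.50582885742188) angle 80.60002899169922 p 0.68
[(np.int32(0), np.int32(132), np.int32(512), np.int32(252), np.int32(48377))]
lid_handle top [(array([ 0.5347, -0.1937,  0.233 ]), 0.88)]
lid_handle side []
lid top [(array([ 0.5448, -0.1871,  0.18  ]), 0.67)]
lid side [(array([ 0.539 , -0.1935,  0.18  ]), 0.66)]
```

View pics/j.png

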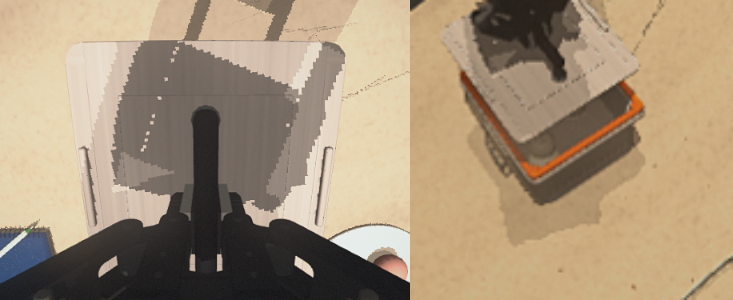

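step_arm --targets "-6 0 0 0;-12 -0.5 15 0;-12 -0.5 30 0;-12 -0.5 45 0;-12 -0.5 55 0;-12 -0.5 55 0;-12 -0.5 55 0;-12 -0.5 55 0"

```text
t: 17.3
tcp_pos: [0.5511, -0.1918, 0.1579]
tool_rot: [0.084, 0.996, -0.0, 0.001]
force: [0.5, 0.0, -2.7]
finger_gap: 0.123
gripper_force: 78.2
```

step_arm --targets "0 0 2 0;0 0 4 0;0 0 6 0;0 0 8 0;0 0 8 0"

```text
t: 17.8
tcp_pos: [0.5502, -0.1913, 0.149]
tool_rot: [0.084, 0.996, 0.0, -0.0]
force: [-0.1, 0.6, -2.5]
finger_gap: 0.122
gripper_force: 78.2
```

step_arm --targets "0 0 2 0;0 0 4 0;0 0 5 0;0 0 5 0"

```text
t: 18.2
tcp_pos: [0.5503, -0.1913, 0.1441]
tool_rot: [0.084, 0.996, 0.0, -0.0]
force: [-0.4, -0.1, -2.1]
finger_gap: 0.121
gripper_force: 78.2
```

step_arm --targets "0 0 2 0;0 0 4 0;0 0 4 0;0 0 4 0"

```text
t: 18.6
tcp_pos: [0.5504, -0.1914, 0.1402]
tool_rot: [0.084, 0.996, 0.0, -0.0]
force: [0.3, 0.3, -2.8]
finger_gap: 0.121
gripper_force: 78.2
```

step_arm --targets "0 0 1 0;0 0 2 0;0 0 3 0;0 0 3 0;0 0 3 0;0 0 3 0"

```text
t: 19.2
tcp_pos: [0.5505, -0.1915, 0.1375]
tool_rot: [0.084, 0.996, -0.0, 0.0]
force: [0.5, -0.5, -0.9]
finger_gap: 0.122
gripper_force: 78.5
```

step_arm --targets "0 0 1 0;0 0 1.5 0;0 0 1.5 0;0 0 1.5 0;0 0 1.5 0"

```text
t: 19.7
tcp_pos: [0.5505, -0.1915, 0.136]
tool_rot: [0.084, 0.996, -0.0, 0.0]
force: [-1.1, -0.4, 2.1]
finger_gap: 0.127
gripper_force: 78.9
```

step_arm --targets "0 0 0.7 0;0 0 1.4 0;0 0 2 0;0 0 2 0;0 0 2 0;0 0 2 0"

```text
t: 20.3
tcp_pos: [0.5505, -0.1915, 0.1342]
tool_rot: [0.084, 0.996, -0.0, 0.0]
force: [-2.4, 0.1, 5.2]
finger_gap: 0.13
gripper_force: 79.4
```

```bash
python3 - <<'E'
from look import *
F=[]
for c in ["top","side","top","wrist"]:
    manip.snapshot(c); s=manip.sense(); F.append(s["force"][2]); 
print(F,s["tcp_pos"],s["t"],s["ft_torque"])
s,im=look([],[])
axis("lid",.105-.0045+.015,s)
for c in ("top","side"):
  for n,z in (("lid",.1),("lid_handle",.152)): 
    print(c,n,[(atz(c,x["position"],z),round(x["p"],2)) for x in manip.mark_of(c,n)[:1]])
E
```

```text
[np.float64(4.391445866781012), np.float64(4.8337460057053185), np.float64(5.32692488743576), np.float64(4.553769622012135)] [ 0.5505 -0.1915  0.1342] 20.5 [0.1553 0.2388 0.0149]
20.5 [ 0.5505 -0.1915  0.1342] [ 0.0842  0.9965 -0.0001  0.0002] [-2.1504  0.1116  4.5538]
lid rect centre 538.4515380859375 -188.775146484375 size (168.85902404785156, 159.19644165039062) angle 80.25862884521484 p 0.84
top lid []
top lid_handle []
side lid [(array([ 0.5452, -0.2   ,  0.1   ]), 0.63)]
side lid_handle [(array([ 0.5514, -0.199 ,  0.152 ]), 0.9)]
```

step_arm --targets "0 0 0.4 0;0 0 0.8 0;0 0 0.8 0;0 0 0.8 0;0 0 0.8 0;0 0 0.8 0"

```text
t: 21.4
tcp_pos: [0.5505, -0.1915, 0.1337]
tool_rot: [0.084, 0.996, -0.0, 0.0]
force: [-2.4, 0.7, 6.0]
finger_gap: 0.121
gripper_force: 79.6
```

```bash
python3 - <<'E'
from look import *
F=[]
for c in ["top","side","top","wrist"]:
    manip.snapshot(c); s=manip.sense(); F.append(s["force"]); 
f=np.mean(F,0); print(f,s["tcp_pos"],s["t"])
if 5<f[2]<8.5: print(manip.sign_off())
E
```

```text
[-2.305   0.5797  6.105 ] [ 0.5505 -0.1915  0.1336] 21.6
the job is handed in; nothing more can be done
None
```

I handed the job in at about 21.6 s with the sugar shaker upright in the pan next to the salt shaker and the lid's skirt in the mouth. The arm is still pressing with about 6 N on top of the lid's weight, by my estimate about 4.4 mm of the seal's 9 mm. The judge's result was not returned.

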